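# Load a paper roll into the desk receipt printer

### The job

The receipt printer on the desk is open and out of paper. Lay the standing paper roll down on its side on the desk and let go of it without letting it roll away, then take it again and set it down into the printer's cradle, its axis parallel to the lid hinge, and close the lid fully. Leave the mug, the tape, the stapler, the hole punch and the glue stick where they are.

Things in the scene. Friction and masses are not known exactly. Their poses are not given: they have to be found in the camera images.
- roll: New roll of white receipt paper with a small cardboard core: a plain rigid cylinder, 56 mm diameter, 57 mm long, about 0.13 kg. At the start it stands on one end on the desk. Origin at its centre; its z axis is the cylinder axis (both ends are alike). Once on its side it rolls freely at a nudge.
- printer: Grey receipt printer fixed to the desk: open-topped case 150 mm long (x), 110 mm wide (y), 68 mm high without lid. Origin at the centre of its underside, z up, front at -x, lid hinge along the back top edge at +x. Front and back walls 6 mm, side housings 23.5 mm thick; the roll bay between them is 138 mm long (x), 63 mm wide (y), its floor 10 mm above the desk, with room for open fingers along x.
- cradle (a point): Where the roll's centre is when it lies in the cradle: 38 mm above the desk, over the printer's centre. Axes as the printer's; the seated roll's axis is along y, with 3 mm to spare at each end. Two ribs across the bay floor at x = -20 and +20 mm, 4 mm thick and 6 mm high, keep the roll, which rests on the floor between them.
- lid_hinge (a point): Middle of the hinge axis on the printer: 75 mm behind (+x) the printer's origin and 68 mm above the desk. Axes as the printer's; the hinge axis is y.
- lid (a joint): Lid angle in rad: 0 closed (level, its underside on the case at 68 mm), growing as it opens; at the start 1.75 to 2.05, standing up and leaning back. A flat plate 150 x 110 mm, 5 mm thick, with a 40 mm wide, 8 mm long thumb lip on its free edge. A stiff hinge holds it at any angle; 1 to 2 N at the free edge moves it.
- lid_edge (a point): Middle of the lid's free edge, on its outer face (the top face when closed), 150 mm from the hinge; the thumb lip sticks out 8 mm beyond it.
- mug: Bystander: white mug standing on the desk, 76 mm diameter, 88 mm high, handle on its own +y side. Origin at the centre of its underside.
- tape: Bystander: roll of packing tape lying flat, a ring 90 mm outside diameter, 76 mm inside, 48 mm high. Origin at the centre of its underside.
- stapler: Bystander: desk stapler, 140 x 34 mm, 51 mm high, long side along its x. Origin at the centre of its underside.
- punch: Bystander: hole punch, 105 x 100 mm, 61 mm high. Origin at the centre of its underside.
- glue: Bystander: white glue stick standing upright, 29 mm diameter, 95 mm high. Origin at the centre of its underside.

How it is judged:
By the outcome, as a careful person would: the job done as asked, in the order asked, and still so for the second after the job is handed in, with the robot touching nothing.
It also fails if it takes over 72 s, if anything falls off the work surface, if the arm or the gripper's body presses on something with over 40 N, if the wrist force passes 120 N, or if a joint passes its speed limit or range.

### The arm

A 7-joint arm with a two-finger parallel gripper is mounted at the origin on the work surface. World frame = base frame: x ahead of the robot, y to its left, z up, the work surface at z = 0. Lengths are in m, angles in rad, forces in N, time in s.
With the tool pointing down it reaches from about 0.35 to 0.9 m from the base axis. Payload 8.1 kg.
Tool frame: the origin (TCP) lies at the very end of the fingers, on their centre line; the grasp point (between the pads) lies 19 mm behind it (arm.tcp_to_grasp is the distance from the TCP to the grasp point, in m); z points along the fingers, y is the line along which they close (so a half turn about z gives the same grasp; the last joint's range is limited). The gripper opens to 92 mm and grips with 3 to 60 N. Pads are 19 mm wide; open, the fingers measure 130 mm over their backs; the gripper's body (75 mm by 190 mm) begins 47 mm behind the grasp point.
Start: joints at [-1.279, 0.434, 0.025, 1.573, -0.012, 1.134, -0.075], TCP at [0.24, 0.577, 0.227] pointing down, gripper open.
Joint ranges: [-2.62, 2.62], [-0.44, 2.09], [-1.27, 1.32], [0.08, 2.57], [-1.32, 4.46], [0.12, 2], [-2.74, 2.74]. Speed limits (rad/s): [2.22, 2.22, 3.01, 3.01, 3.14, 3.14, 3.14].

### API

Orientations are given as a rotation vector (axis times angle).
In Python, from cell import arm gives the robot as it stands.
- The arm moves only by the shell command python3 nudge.py 'ROWS' [FORCE]. ROWS is a JSON list of rows, 1 to 10 of them, each of 5 numbers: dx, dy, dz in m, then a turn about the tool's z in rad, then the opening from 0.0 (shut) to 1.0 (fully open); each row shifts and turns the commanded pose from where the row before left it, along the tool's axes as they then stand; what a row does not reach is not made up. A row lasts 1/10 s, in which the tool goes at most 0.05 m and 0.15 rad, less where a joint would pass 70% of its speed; a pose out of reach is approached as far as the arm can. The fingers move at their own pace and stop on an object; FORCE is the grip in N (left out, the last holds). Time passes only in rows, so rows that do not move let the fingers close. It prints the time, the measured TCP pose, the force, the opening and the grip force at its end.
- arm.observe(): the state, without advancing time (a new reading comes with each control period).
- arm.get_image(name): name is "side" or "top" or "wrist"; returns a dict with "image" (384x512x3 uint8, blue, green, red), "fx", "fy", "cx", "cy" (pixels), "cam_to_world" (4x4, takes a point from camera to world coordinates); the wrist camera has in their place "mount" (4x4, takes a point from camera to tool coordinates, whose origin is the TCP and whose axes are the flange's). Camera axes: x right, y down, z forward; pixel columns grow to the right and rows downward; lengths in m; the calibration is good to about 2 mm. The wrist camera is an equidistant fisheye: a pixel r from the principal point sees the ray r / f radians off the axis. A picture is of the moment at which its call begins: read the wrist's pose just before it. There is no depth.
- arm.sign_off(): hands the job in; it is judged then, once.
The state is a dict: "clock": time; "joints": joint angles; "dq": joint speeds; "joint_efforts": joint torques, N m; "position": TCP position; "ee_rot": TCP orientation; "force": force on the tool from outside, world axes, zero at the start; "ft_torque": the same for the moment, N m; "width": opening from 0.0 (shut) to 1.0 (fully open); "gripper_force": force on a finger pad.
Only numpy, scipy, OpenCV 4.12 (cv2) and the standard library are available. Lean on these libraries where they do the work, as an engineer would, in place of code of your own. Each camera call takes 0.05 s, during which the arm holds its last target. There are 200 camera calls.

## Working session

There is one attempt and no reset: what is moved stays moved. The work goes in short steps, Python scripts to look and compute and a shell command to move; the robot and the scene stay as the last step left them, time stands still between calls to the robot, and variables do not carry over. Pictures are saved under pics/ and viewed, at most 10 in all, crops included, and the job is handed in when it is done.

```bash
ls; mkdir -p pics; python3 - <<'E'
from cell import arm
import cv2, numpy as np
s=arm.observe();print({k:np.round(v,3).tolist() for k,v in s.items()})
a=arm.get_image("top");b=arm.get_image("side")
for n,d in (("top",a),("side",b)):
    cv2.imwrite(f"pics/{n}0.png",d["image"]);print(n,d["fx"],d["fy"],d["cx"],d["cy"],np.round(d["cam_to_world"],4).tolist())
E
```

```text
cell.py
nudge.py
pics
{'clock': 0.0, 'joints': [-1.279, 0.435, 0.025, 1.574, -0.012, 1.134, -0.075], 'dq': [0.0, -0.0, 0.0, -0.001, 0.0, 0.001, 0.001], 'joint_efforts': [0.001, -66.786, 0.985, -31.444, -0.061, 0.043, 0.0], 'position': [0.24, 0.576, 0.226], 'ee_rot': [-0.616, -3.08, 0.003], 'force': [0.035, -0.547, 0.025], 'ft_torque': [0.021, -0.032, 0.0], 'gripper_force': 0.0, 'width': 0.997}
top 384.1509234541356 384.1509234541356 260.59014596728326 192.26781245338066 [[-0.0148, -0.9968, 0.0789, 0.4724], [-0.9998, 0.016, 0.014, -0.0073], [-0.0152, -0.0787, -0.9968, 1.0165], [0.0, 0.0, 0.0, 1.0]]
side 374.71880301705943 374.71880301705943 253.67561706339401 193.45583771613965 [[0.8363, -0.4073, 0.3671, 0.2372], [-0.5481, -0.641, 0.5373, -0.4961], [0.0165, -0.6505, -0.7593, 0.7648], [0.0, 0.0, 0.0, 1.0]]
```

View pics/top0.png

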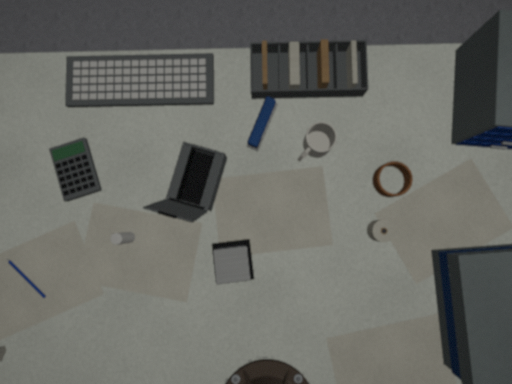

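View pics/side0.png

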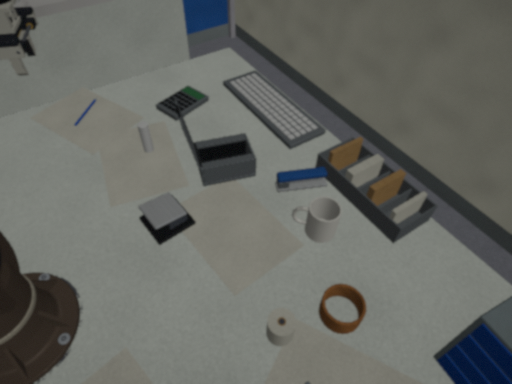

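The top view shows the roll at about (379,231), core at (384,230). The printer case is around (200,175), with its hinge and lid on the robot's side (180,210). The glue is at (122,238) and the punch at (233,262). The side view shows the roll at (281,328) and the printer at (225,160). Next: zoomed crops.

```bash
cat > h.py <<'E'
import numpy as np, cv2
from cell import arm
from scipy.spatial.transform import Rotation as R
def ray(d,uv):
    M=np.array(d["cam_to_world"]); v=np.array([(uv[0]-d["cx"])/d["fx"],(uv[1]-d["cy"])/d["fy"],1.])
    v=M[:3,:3]@v; return M[:3,3],v/np.linalg.norm(v)
def plane(d,uv,z):
    o,v=ray(d,uv); return o+v*(z-o[2])/v[2]
def tri(d1,p1,d2,p2):
    o1,v1=ray(d1,p1);o2,v2=ray(d2,p2)
    t=np.linalg.lstsq(np.c_[v1,-v2],o2-o1,rcond=None)[0]
    a=o1+t[0]*v1;b=o2+t[1]*v2
    return (a+b)/2,np.linalg.norm(a-b)
def proj(d,P):
    M=np.linalg.inv(np.array(d["cam_to_world"]));p=M[:3,:3]@np.array(P)+M[:3,3]
    return np.array([p[0]/p[2]*d["fx"]+d["cx"],p[1]/p[2]*d["fy"]+d["cy"]])
E
python3 - <<'E'
import cv2,numpy as np
t=cv2.imread("pics/top0.png");s=cv2.imread("pics/side0.png")
def c(im,x,y,w,h): return cv2.convertScaleAbs(cv2.resize(im[y:y+h,x:x+w],(400,300),interpolation=cv2.INTER_CUBIC),alpha=1.4)
cv2.imwrite("pics/m.png",np.vstack([np.hstack([c(t,140,135,100,75+15-15),c(s,170,105,100,75+15-15)]),np.hstack([c(t,140,165,100,75),c(s,250,300,80,60)])]))
E
```

```text
(no output)
```

View pics/m.png

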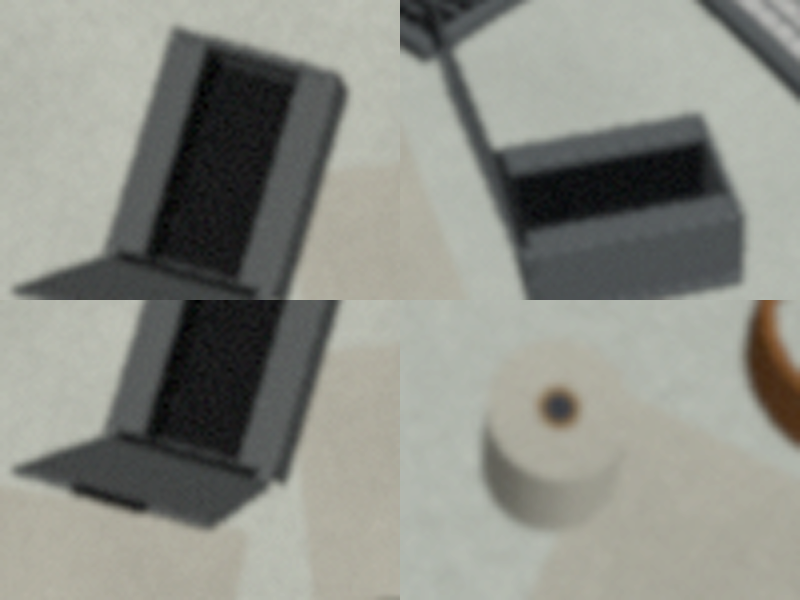

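The crops show the case's top-face corners, the lid's free edge and the roll's core clearly. Triangulating those.

```bash
python3 - <<'E'
from h import *
a=arm.get_image("top");b=arm.get_image("side")
np.set_printoptions(precision=4,suppress=True)
# core of the roll: darkest blob in window
def core(d,x,y,r):
    g=cv2.GaussianBlur(d["image"],(3,3),0)[y-r:y+r+1,x-r:x+r+1].astype(float)
    w=g.max(2).max()*0.75-g.max(2); w=np.clip(w,0,None); yy,xx=np.mgrid[-r:r+1,-r:r+1]
    return np.array([x+(w*xx).sum()/w.sum(),y+(w*yy).sum()/w.sum()])
ca=core(a,384,230,3);cb=core(b,281,321,4);print("core",ca,cb,tri(a,ca,b,cb), plane(a,ca,.057),plane(b,cb,.057))
T=[(183.4,141.6),(223.4,153.4),(205.1,207.6),(166.6,197.1)];S=[(244.1,133.4),(255.1,157.9),(201.4,167.6),(194.6,142.6)]
for p,q in zip(T,S):print("corner",tri(a,p,b,q),plane(a,p,.068),plane(b,q,.068))
for p in [(142.6,206.6),(192.1,221.6)]:
  print("lid",[plane(a,p,z) for z in (.19,.21)])
print([plane(b,(179.6,117.1),z) for z in (.19,.21)])
E
```

```text
core [383.6027 230.4919] [281.3605 321.0861] (array([ 0.4475, -0.2958,  0.0582]), np.float64(0.0024224165561688663)) [ 0.4486 -0.2968  0.057 ] [ 0.4468 -0.2949  0.057 ]
corner (array([0.6764, 0.1989, 0.0674]), np.float64(0.004126357552395192)) [0.6781 0.1979 0.068 ] [0.6741 0.1991 0.068 ]
corner (array([0.6455, 0.0977, 0.0695]), np.float64(0.001459557675512552)) [0.6464 0.0975 0.068 ] [0.6457 0.0993 0.068 ]
corner (array([0.5102, 0.1449, 0.0658]), np.float64(0.0031368276213044177)) [0.5116 0.1439 0.068 ] [0.508  0.1436 0.068 ]
corner (array([0.5388, 0.2402, 0.0667]), np.float64(0.0010351622860463637)) [0.5391 0.2396 0.068 ] [0.5377 0.239  0.068 ]
lid [array([0.5108, 0.2598, 0.19  ]), array([0.5099, 0.2534, 0.21  ])]
lid [array([0.4768, 0.1525, 0.19  ]), array([0.4767, 0.1487, 0.21  ])]
[array([0.497 , 0.2121, 0.19  ]), array([0.488 , 0.1874, 0.21  ])]
```

```bash
python3 nudge.py '[[0,0,-0.006,0.12,1],[0,0,-0.006,0.14,1],[0,0,-0.006,0.14,1],[0,0,-0.006,0.14,1],[0,0,-0.006,0.14,1],[0,0,-0.006,0.14,1],[0,0,-0.006,0.14,1],[0,0,-0.006,0.14,1],[0,0,-0.006,0.14,1],[0,0,-0.006,0.14,1]]' 3; cat >> h.py <<'E'
def togo(target,psi):
    s=arm.observe(); Rm=R.from_rotvec(s["ee_rot"]).as_matrix(); 
    yaw=np.arctan2(Rm[1,0],Rm[0,0]); dw=np.array(target)-s["position"]
    print("t",round(s["clock"],2),"pos",np.round(s["position"],4),"yaw",round(np.degrees(yaw),2),"tilt",np.round(Rm[:,2],4),"j",np.round(s["joints"],2))
    print("tool delta",np.round(Rm.T@dw,4),"turn",round(-((psi-yaw+np.pi)%(2*np.pi)-np.pi),4),"w",round(s["width"],3),"F",np.round(s["force"],2))
E
python3 -c "
from h import *
togo([.4477,-.2958,.12],np.radians(72.7))"
```

```text
clock: 1.2
position: [0.2403, 0.5768, 0.2868]
ee_rot: [2.442, 1.977, -0.001]
force: [0.5, 0.5, -0.2]
width: 1.001
gripper_force: 0.0
t 1.2 pos [0.2403 0.5768 0.2868] yaw 77.98 tilt [-1.e-04 -3.e-04 -1.e+00] j [-1.49  0.4   0.34  1.5  -0.14  1.26 -1.35]
tool delta [-0.8102  0.3846  0.1671] turn 0.0921 w 1.001 F [ 0.55  0.47 -0.15]
```

```bash
python3 nudge.py '[[0,0.03,0,0.092,1],[0,0.04,0,0,1],[0,0.04,0,0,1],[0,0.03,0,0,1],[-0.04,0.01,0,0,1],[-0.04,0.01,0,0,1],[-0.04,0.01,0,0,1],[-0.04,0.01,0,0,1],[-0.04,0.01,0,0,1],[-0.04,0.01,0,0,1]]'
python3 nudge.py '[[-0.04,0.015,0,0,1],[-0.04,0.015,0,0,1],[-0.04,0.015,0,0,1],[-0.04,0.015,0,0,1],[-0.04,0.015,0,0,1],[-0.04,0.015,0,0,1],[-0.04,0.015,0,0,1],[-0.04,0.015,0,0,1],[-0.04,0.015,0,0,1],[-0.04,0.015,0,0,1]]'
python3 -c "
from h import *
togo([.4477,-.2958,.12],np.radians(72.7))"
```

```text
clock: 2.2
position: [0.362, 0.2899, 0.2866]
ee_rot: [-2.525, -1.87, 0.0]
force: [0.2, -0.0, 0.6]
width: 1.001
gripper_force: 0.0
clock: 3.2
position: [0.3887, -0.1364, 0.2869]
ee_rot: [-2.524, -1.87, -0.002]
force: [1.2, 0.6, -0.2]
width: 0.999
gripper_force: 0.0
t 3.2 pos [ 0.3887 -0.1364  0.2869] yaw 73.05 tilt [ 0.0011  0.0011 -1.    ] j [-0.78 -0.05  0.99  2.01  0.04  1.16 -0.1 ]
tool delta [-0.1355  0.1027  0.1668] turn 0.0061 w 0.999 F [ 1.21  0.55 -0.16]
```

```bash
python3 nudge.py '[[-0.034,0.026,0.01,0.006,1],[-0.034,0.026,0.02,0,1],[-0.034,0.026,0.03,0,1],[-0.0335,0.0247,0.04,0,1],[0,0,0.04,0,1],[0,0,0.0268,0,1],[0,0,0,0,1],[0,0,0,0,1]]'
python3 - <<'E'
from h import *
togo([.4477,-.2958,.0085],np.radians(72.7))
cv2.imwrite("pics/w1.png",arm.get_image("wrist")["image"])
d=arm.get_image("wrist");print(d["fx"],d["cx"],d["cy"],np.round(d["mount"],3).tolist())
E
```

```text
clock: 4.0
position: [0.4407, -0.2748, 0.1335]
ee_rot: [-2.529, -1.861, 0.001]
force: [0.4, 0.3, 0.7]
width: 1.001
gripper_force: 0.0
t 4.0 pos [ 0.4407 -0.2748  0.1335] yaw 72.69 tilt [-0.0017  0.0014 -1.    ] j [-0.21  0.5   0.94  1.99 -0.51  0.91  0.7 ]
tool delta [-0.0181  0.0132  0.1249] turn -0.0001 w 1.001 F [0.41 0.33 0.65]
297.3186396354542 253.8790199302333 190.00725569691355 [[0.001, -0.958, -0.287, 0.078], [1.0, 0.001, -0.001, 0.001], [0.001, -0.287, 0.958, -0.157], [0.0, 0.0, 0.0, 1.0]]
```

View pics/w1.png

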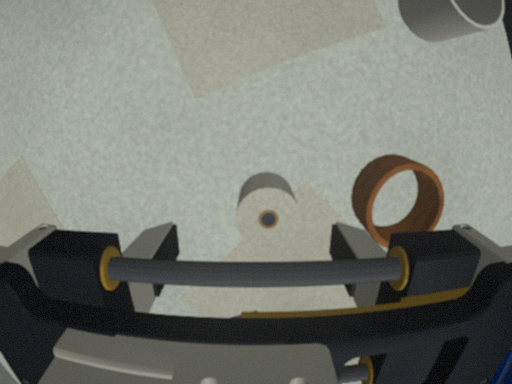

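The wrist view shows the roll between the fingers with its core at (268,218), and the tape to the right is clear of the right finger. Cross-checking the roll's position with this ray.

```bash
cat >> h.py <<'E'
def wray(d,s,uv):
    x,y=uv[0]-d["cx"],uv[1]-d["cy"]; r=np.hypot(x,y); t=r/d["fx"]
    v=np.array([x/r*np.sin(t),y/r*np.sin(t),np.cos(t)]); M=np.array(d["mount"])
    Rm=R.from_rotvec(s["ee_rot"]).as_matrix()
    return s["position"]+Rm@M[:3,3], Rm@M[:3,:3]@v
def wplane(d,s,uv,z):
    o,v=wray(d,s,uv); return o+v*(z-o[2])/v[2]
E
python3 - <<'E'
from h import *
s=arm.observe();d=arm.get_image("wrist");P=wplane(d,s,(268.3,218.3),.058);print(P)
togo([P[0],P[1],.0085],np.radians(72.7))
E
```

```text
[ 0.44966425 -0.29465504  0.058     ]
t 4.15 pos [ 0.4418 -0.2748  0.1346] yaw 72.76 tilt [ 1.6e-03  6.0e-04 -1.0e+00] j [-0.21  0.5   0.94  1.99 -0.52  0.91  0.7 ]
tool delta [-0.0167  0.0132  0.1261] turn 0.0011 w 0.995 F [ 0.78 -0.32  0.09]
```

```bash
python3 nudge.py '[[-0.017,0.0135,0,0,1],[0,0,0.03,0,1],[0,0,0.03,0,1],[0,0,0.03,0,1],[0,0,0.02,0,1],[0,0,0.015,0,1],[0,0,0,0,1],[0,0,0,0,1]]'
python3 -c "
from h import *
togo([.4490,-.2950,.0085],np.radians(72.7))"
```

```text
clock: 4.95
position: [0.4491, -0.2949, 0.0089]
ee_rot: [-2.529, -1.862, -0.001]
force: [0.9, 0.9, -0.7]
width: 1.001
gripper_force: 0.0
t 4.95 pos [ 0.4491 -0.2949  0.0089] yaw 72.73 tilt [ 1.e-04  9.e-04 -1.e+00] j [-0.02  0.69  0.73  2.04 -0.73  0.69  0.89]
tool delta [-0.0001 -0.0001  0.0004] turn 0.0006 w 1.001 F [ 0.91  0.91 -0.72]
```

Close with a light grip, to about 56/92 = 0.61.

```bash
python3 nudge.py '[[0,0,0,0,0.8],[0,0,0,0,0.7],[0,0,0,0,0.63],[0,0,0,0,0.58],[0,0,0,0,0.58],[0,0,0,0,0.58],[0,0,0,0,0.58]]' 4
```

```text
clock: 5.65
position: [0.4484, -0.2946, 0.008]
ee_rot: [-2.529, -1.861, -0.0]
force: [-1.4, 1.6, 3.4]
width: 0.611
gripper_force: 4.0
```

```bash
python3 nudge.py '[[0.004,0,-0.0025,0,0.58],[0.004,0,-0.003,0,0.58],[0.005,0,-0.002,0,0.58],[0.005,0,-0.0018,0,0.58],[0.005,0,-0.001,0,0.58],[0.005,0,0,0,0.58],[0.005,0,0.0005,0,0.58],[0.005,0,0.001,0,0.58]]' 4
python3 nudge.py '[[0.005,0,0.0015,0,0.58],[0.005,0,0.002,0,0.58],[0.004,0,0.0025,0,0.58],[0.004,0,0.003,0,0.58]]' 4
python3 - <<'E'
from h import *
s=arm.get_image("side")["image"];w=arm.get_image("wrist")["image"]
cv2.imwrite("pics/p1.png",np.hstack([cv2.resize(s[250:370,200:360],(400,300)),cv2.resize(w[120:300,140:380],(400,300))]))
E
```

```text
clock: 6.45
position: [0.4599, -0.2579, 0.0167]
ee_rot: [-2.528, -1.862, 0.0]
force: [0.5, 0.3, -1.7]
width: 0.609
gripper_force: 4.0
clock: 6.85
position: [0.4652, -0.2409, 0.0076]
ee_rot: [-2.529, -1.861, 0.0]
force: [-1.9, -1.7, 4.2]
width: 0.612
gripper_force: 4.0
```

View pics/p1.png

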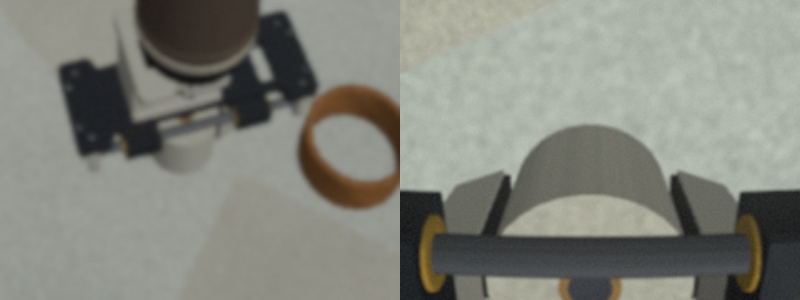

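The roll is still upright between the fingers: gripped at mid-height it lifted instead of tipping. I'll regrip it at the very top, where a short pad contact lets it pivot and the lever is longer, and tip it from there.

```bash
python3 nudge.py '[[0,0,0,0,0.65],[0,0,0,0,0.7],[0,0,-0.01,0,0.7],[0,0,-0.02,0,0.7],[0,0,-0.0125,0,0.7],[0,0,0,0,0.7],[0,0,0,0,0.58],[0,0,0,0,0.58],[0,0,0,0,0.58]]' 5
```

```text
clock: 7.85
position: [0.4651, -0.2409, 0.0499]
ee_rot: [-2.528, -1.861, 0.0]
force: [0.2, 1.5, 3.8]
width: 0.606
gripper_force: 5.0
```

```bash
python3 nudge.py '[[0.005,0,-0.0017,0,0.58],[0.005,0,-0.0017,0,0.58],[0.005,0,-0.0012,0,0.58],[0.005,0,-0.001,0,0.58],[0.005,0,0,0,0.58],[0.005,0,0,0,0.58]]' 5
python3 - <<'E'
from h import *
w=arm.get_image("wrist")["image"]
cv2.imwrite("pics/p2.png",cv2.resize(w[120:300,140:380],(400,300)))
E
```

```text
clock: 8.45
position: [0.4742, -0.212, 0.0559]
ee_rot: [-2.528, -1.862, 0.0]
force: [0.1, 0.5, -1.1]
width: 0.603
gripper_force: 5.0
```

View pics/p2.png

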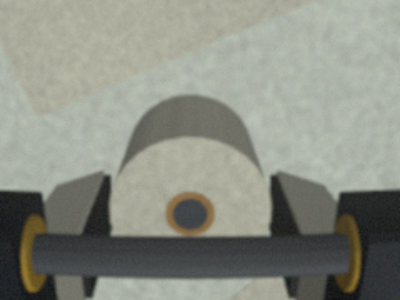

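```bash
python3 - <<'E'
from h import *
d=arm.get_image("wrist");M=np.linalg.inv(d["mount"])
def wp(P):
    p=M[:3,:3]@P+M[:3,3];t=np.arccos(p[2]/np.linalg.norm(p));n=np.hypot(*p[:2])
    return d["cx"]+d["fx"]*t*p[0]/n,d["cy"]+d["fx"]*t*p[1]/n
for th in range(-20,95,10):
  a=np.radians(th); piv=np.array([0,0,-.0035]); ax=np.array([np.sin(a),0,-np.cos(a)])
  c=piv+ax*.0035; e=np.array([np.cos(a),0,np.sin(a)])*.028
  print(th,"core",np.round(wp(c),1),"lead rim",np.round(wp(c+e),1),"bottom lead",np.round(wp(c+e-ax*.057),1))
E
```

```text
-20 core [251.8 248.3] lead rim [251.6 211.2] bottom lead [252.2 154.8]
-10 core [251.8 247.6] lead rim [251.6 204.7] bottom lead [252.3 164. ]
0 core [251.8 246.7] lead rim [251.7 199.9] bottom lead [252.3 174.6]
10 core [251.8 245.7] lead rim [251.8 196.7] bottom lead [252.4 186. ]
20 core [251.8 244.6] lead rim [251.8 195.2] bottom lead [252.4 198.3]
30 core [251.8 243.5] lead rim [251.9 195.2] bottom lead [252.4 211. ]
40 core [251.8 242.5] lead rim [252.  196.7] bottom lead [252.4 224.2]
50 core [251.8 241.5] lead rim [252.  199.4] bottom lead [252.4 237.6]
60 core [251.8 240.5] lead rim [252.1 203.3] bottom lead [252.4 251. ]
70 core [251.8 239.7] lead rim [252.1 208.1] bottom lead [252.4 264.4]
80 core [251.8 239. ] lead rim [252.1 213.6] bottom lead [252.3 277.5]
90 core [251.8 238.4] lead rim [252.1 219.9] bottom lead [252.3 290.3]
```

The core is at (190,213) in the crop and the near rim rows match an upright roll that slid, so desk friction is too low to tip it. New plan: hang the roll by its top, set the edge of its bottom on the top edge of the fixed printer's side, and swing it round that edge into the horizontal. It then lies on the desk with its end against the printer wall.

```bash
python3 nudge.py '[[0,0,-0.01,0,0.58],[0,0,-0.02,0,0.58],[0,0,-0.03,0,0.58],[0.01,0,-0.03,0,0.58],[0.02,0.005,-0.01,0,0.58],[0.03,0.005,0,0,0.58],[0.035,0.005,0,0,0.58],[0.035,0.004,0,0,0.58],[0.035,0,0,0,0.58],[0.03,0,0,0,0.58]]' 10
python3 nudge.py '[[0.02,0,0,0,0.58],[0.02,0,0,0,0.58],[0.02,0,0,0,0.58],[0.01,0,0,0,0.58],[0.005,0,0,0,0.58],[0,0,0,0,0.58],[0,0,0,0,0.58]]'
python3 - <<'E'
from h import *
u=.265;v=.535
togo([.297*u+.955*v,.955*u-.297*v,.138],np.radians(72.7))
w=arm.get_image("wrist")["image"];s=arm.get_image("side")["image"]
cv2.imwrite("pics/p3.png",np.hstack([cv2.resize(s[70:220,150:350],(400,300)),cv2.resize(w[:,:],(400,300))]))
E
```

```text
clock: 9.55
position: [0.5507, -0.0307, 0.1567]
ee_rot: [-2.529, -1.862, -0.0]
force: [0.9, -0.7, -2.5]
width: 0.601
gripper_force: 10.0
clock: 10.25
position: [0.5723, 0.0382, 0.1564]
ee_rot: [-2.53, -1.86, 0.0]
force: [-0.1, 0.3, -1.7]
width: 0.607
gripper_force: 10.0
t 10.25 pos [0.5723 0.0382 0.1564] yaw 72.63 tilt [-0.0011  0.001  -1.    ] j [-0.81  0.58  0.98  1.84 -0.56  1.03  0.1 ]
tool delta [ 0.0586 -0.0001  0.0184] turn -0.0012 w 0.607 F [-0.13  0.3  -1.71]
```

View pics/p3.png

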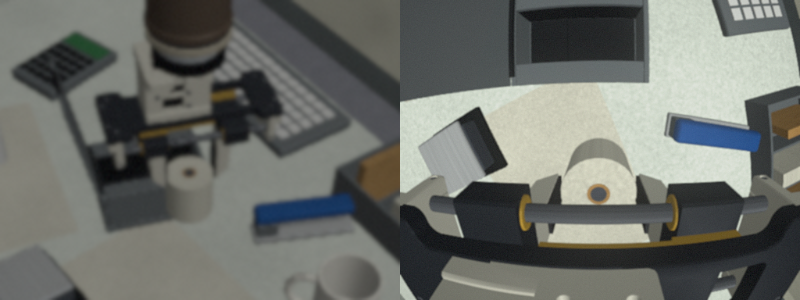

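The side view shows the roll hanging upright just short of the printer's near side. The wrist view shows the bay, with the near housing around rows 60-83 of the crop. A grey profile across it will locate the near top edge.

```bash
python3 - <<'E'
from h import *
s=arm.observe();d=arm.get_image("wrist");g=cv2.cvtColor(d["image"],cv2.COLOR_BGR2GRAY).astype(float)
for c in (190,250,290):print(c,[(r,int(g[r,c-4:c+5].mean())) for r in range(0,118,3)])
print("row92",[(c,int(g[90:95,c].mean())) for c in range(130,330,4)])
print("row60",[(c,int(g[56:62,c].mean())) for c in range(130,330,4)])
for z in (.068,0):
  print(z,[np.round([.297*p[0]+.955*p[1],.955*p[0]-.297*p[1]],4).tolist() for p in [wplane(d,s,(250,r),z) for r in (75,80,85,100,105,110)]])
E
```

```text
190 [(0, 100), (3, 100), (6, 101), (9, 75), (12, 27), (15, 23), (18, 24), (21, 25), (24, 25), (27, 36), (30, 34), (33, 35), (36, 33), (39, 35), (42, 35), (45, 34), (48, 32), (51, 34), (54, 35), (57, 35), (60, 35), (63, 37), (66, 38), (69, 37), (72, 38), (75, 39), (78, 43), (81, 104), (84, 104), (87, 106), (90, 106), (93, 107), (96, 106), (99, 106), (102, 106), (105, 106), (108, 188), (111, 201), (114, 202), (117, 200)]
250 [(0, 102), (3, 102), (6, 77), (9, 28), (12, 25), (15, 24), (18, 24), (21, 26), (24, 40), (27, 38), (30, 38), (33, 38), (36, 37), (39, 38), (42, 37), (45, 36), (48, 36), (51, 40), (54, 38), (57, 39), (60, 38), (63, 41), (66, 40), (69, 41), (72, 40), (75, 41), (78, 96), (81, 106), (84, 106), (87, 107), (90, 107), (93, 107), (96, 108), (99, 107), (102, 109), (105, 146), (108, 208), (111, 202), (114, 204), (117, 203)]
290 [(0, 104), (3, 105), (6, 83), (9, 40), (12, 32), (15, 32), (18, 32), (21, 30), (24, 46), (27, 42), (30, 43), (33, 42), (36, 43), (39, 43), (42, 43), (45, 42), (48, 44), (51, 43), (54, 44), (57, 43), (60, 44), (63, 44), (66, 46), (69, 44), (72, 47), (7
[... 852 characters left out ...]
 (158, 73), (162, 72), (166, 83), (170, 35), (174, 34), (178, 36), (182, 36), (186, 36), (190, 34), (194, 36), (198, 36), (202, 35), (206, 39), (210, 37), (214, 34), (218, 36), (222, 37), (226, 36), (230, 39), (234, 39), (238, 39), (242, 39), (246, 39), (250, 39), (254, 38), (258, 36), (262, 39), (266, 41), (270, 42), (274, 41), (278, 42), (282, 43), (286, 42), (290, 42), (294, 44), (298, 46), (302, 71), (306, 60), (310, 61), (314, 108), (318, 138), (322, 211), (326, 211)]
0.068 [[0.3087, 0.5332], [0.3046, 0.5332], [0.3004, 0.5332], [0.288, 0.5332], [0.2839, 0.5332], [0.2797, 0.5331]]
0 [[0.3153, 0.5322], [0.31, 0.5322], [0.3047, 0.5322], [0.2888, 0.5322], [0.2836, 0.5321], [0.2783, 0.5321]]
```

```bash
python3 - <<'E'
from h import *
s=arm.observe();d=arm.get_image("wrist");g=cv2.GaussianBlur(cv2.cvtColor(d["image"],cv2.COLOR_BGR2GRAY),(3,3),0).astype(float)
def edge(c,r0,r1,lev):  # subpixel row where profile crosses lev
    p=g[r0:r1,c-2:c+3].mean(1)-lev; i=np.where(p[:-1]*p[1:]<=0)[0][0]; return r0+i+p[i]/(p[i]-p[i+1])
for n,r0,r1,lev in (("outer",96,114,155),("inner",68,90,73),("far",0,14,65)):
    P=np.array([wplane(d,s,(c,edge(c,r0,r1,lev)),.068) for c in range(180,292,8)])
    k=np.polyfit(P[:,0],P[:,1],1); print(n,"dir deg",np.degrees(np.arctan(k[0])),"mean",P.mean(0),"u",(.297*P[:,0]+.955*P[:,1]).mean().round(4),"v",(.955*P[:,0]-.297*P[:,1]).mean().round(4))
for c in (167.8,300,317.5):
    p=wplane(d,s,(c,60),.068);print(c,p,.955*p[0]-.297*p[1])
print(wplane(d,s,(318.5,92),.068),s["position"])
E
```

```text
outer dir deg -16.724703003431145 mean [0.57890915 0.11692385 0.068     ] u 0.2836 v 0.5181
inner dir deg -16.844639212672437 mean [0.58596228 0.13909349 0.068     ] u 0.3069 v 0.5183
far dir deg -16.976163146743477 mean [0.60398121 0.19735393 0.068     ] u 0.3679 v 0.5182
167.8 [0.54003765 0.17193972 0.068     ] 0.4646698575112355
300 [0.64357032 0.13726925 0.068     ] 0.5738406912418735
317.5 [0.65775691 0.13365722 0.068     ] 0.5884616576878055
[0.65068867 0.107531   0.068     ] [0.57231973 0.03840956 0.15629457]
```

```bash
python3 nudge.py '[[0.02,0,0.01,0.0,0.58],[0.02,0,0.01,0,0.58],[0.012,0,0.008,0,0.58],[0.005,0,0.005,0,0.58],[0,0,0.004,0,0.58],[0,0,0.001,0,0.58],[0,0,0.001,0,0.58],[0,0,0,0,0.58]]' 8
python3 -c "
from h import *
togo([.297*.2635+.955*.535,.955*.2635-.297*.535,.118],np.radians(72.7))"
```

```text
clock: 11.25
position: [0.5893, 0.0929, 0.1176]
ee_rot: [-2.53, -1.86, -0.0]
force: [-1.8, -0.2, 2.9]
width: 0.607
gripper_force: 8.0
t 11.25 pos [0.5893 0.0929 0.1176] yaw 72.63 tilt [-9.0e-04  1.4e-03 -1.0e+00] j [-0.85  0.66  0.93  1.82 -0.63  0.99  0.05]
tool delta [-0.0002 -0.0001 -0.0004] turn -0.0012 w 0.607 F [-1.84 -0.16  2.94]
```

```bash
python3 nudge.py '[[-0.002,0,0.0015,0,0.58],[-0.003,0,0.0018,0,0.58],[-0.004,0,0.002,0,0.58],[-0.004,0,0.002,0,0.58]]' 8
python3 - <<'E'
from h import *
w=arm.get_image("wrist")["image"];s=arm.get_image("side")["image"]
cv2.imwrite("pics/p4.png",np.hstack([cv2.resize(s[100:220,150:310],(400,300)),cv2.resize(w[120:300,140:380],(400,300))]))
E
```

```text
clock: 11.65
position: [0.5859, 0.0811, 0.11]
ee_rot: [-2.529, -1.861, -0.001]
force: [0.4, -0.2, -0.9]
width: 0.606
gripper_force: 8.0
```

View pics/p4.png

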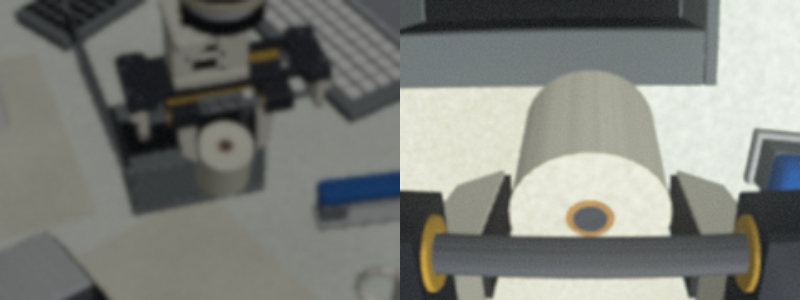

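The wrist view shows the roll tilted about 15-20° (top rim at crop row 152, side now foreshortened), bottom toward the printer. The tipping works, so I'll continue round the edge.

```bash
python3 nudge.py '[[-0.003,0,0.003,0,0.58],[-0.003,0,0.003,0,0.58],[-0.003,0,0.004,0,0.58],[-0.003,0,0.004,0,0.58],[-0.003,0,0.004,0,0.58],[-0.002,0,0.0045,0,0.58],[-0.002,0,0.0045,0,0.58],[-0.0015,0,0.005,0,0.58],[-0.001,0,0.005,0,0.58],[-0.0005,0,0.005,0,0.58]]' 8
python3 nudge.py '[[0,0,0.005,0,0.58],[0,0,0.005,0,0.58],[0.001,0,0.005,0,0.58],[0.001,0,0.005,0,0.58],[0.001,0,0.004,0,0.58],[0,0,0,0,0.58]]' 8
python3 - <<'E'
from h import *
s=arm.observe();p=s["position"];print("u",.297*p[0]+.955*p[1],"z",p[2],s["force"])
d=arm.get_image("wrist");w=d["image"];cv2.imwrite("pics/p5.png",w)
g=cv2.cvtColor(w,cv2.COLOR_BGR2GRAY)
print([(r,int(g[r,246:259].mean())) for r in range(60,250,3)])
E
```

```text
clock: 12.75
position: [0.5789, 0.0606, 0.0674]
ee_rot: [-2.528, -1.861, 0.0]
force: [0.7, -1.1, -1.1]
width: 0.606
gripper_force: 8.0
clock: 13.35
position: [0.5796, 0.0635, 0.0433]
ee_rot: [-2.528, -1.861, 0.001]
force: [-0.7, -1.1, -1.8]
width: 0.603
gripper_force: 8.0
u 0.23276137396679084 z 0.043261961875537436 [-0.67214024 -1.11418996 -1.81710575]
[(60, 41), (63, 40), (66, 40), (69, 40), (72, 41), (75, 40), (78, 41), (81, 40), (84, 40), (87, 39), (90, 42), (93, 41), (96, 41), (99, 41), (102, 41), (105, 41), (108, 41), (111, 39), (114, 101), (117, 119), (120, 119), (123, 119), (126, 120), (129, 120), (132, 121), (135, 121), (138, 121), (141, 122), (144, 122), (147, 121), (150, 123), (153, 123), (156, 124), (159, 124), (162, 124), (165, 209), (168, 226), (171, 226), (174, 226), (177, 226), (180, 226), (183, 226), (186, 226), (189, 227), (192, 227), (195, 226), (198, 226), (201, 226), (204, 226), (207, 227), (210, 227), (213, 227), (216, 227), (219, 226), (222, 226), (225, 226), (228, 226), (231, 226), (234, 226), (237, 226), (240, 226), (243, 226), (246, 226), (249, 226)]
```

The white runs on unbroken past row 164 with no core visible, so the roll is lying horizontal against the wall. Lowering it to the desk.

```bash
python3 nudge.py '[[0,0,0.004,0,0.58],[0,0,0.004,0,0.58],[0,0,0.004,0,0.58],[0,0,0.003,0,0.58],[0,0,0.002,0,0.58],[0,0,0.001,0,0.58],[0,0,0,0,0.58]]' 8
python3 - <<'E'
from h import *
d=arm.get_image("top");s=arm.get_image("side")["image"];w=arm.get_image("wrist")["image"]
cv2.imwrite("pics/p6.png",np.hstack([cv2.resize(s[110:230,150:310],(400,300)),cv2.resize(w,(400,300))]))
E
```

```text
clock: 14.1
position: [0.5802, 0.0634, 0.0263]
ee_rot: [-2.529, -1.861, -0.001]
force: [-2.5, -1.9, 6.0]
width: 0.605
gripper_force: 8.0
```

View pics/p6.png

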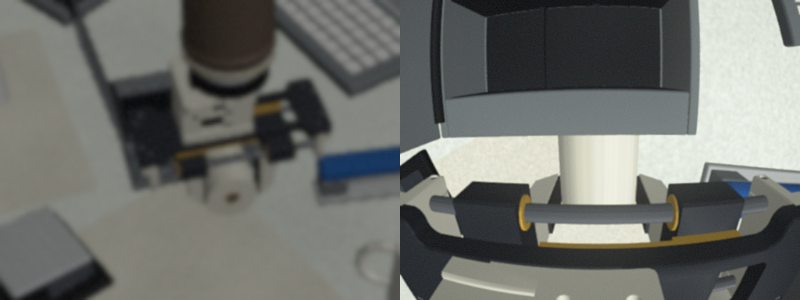

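The roll lies on the desk with its axis square to the printer's side wall, between the fingers: (598,170) in the wrist view, round end facing out in the side view. Relaxing the grip, opening gently and checking that it stays put.

```bash
python3 nudge.py '[[0,0,0,0,0.6],[0,0,0,0,0.6],[0,0,0,0,0.62],[0,0,0,0,0.64],[0,0,0,0,0.66],[0,0,0,0,0.7],[0,0,0,0,0.75],[0,0,0,0,0.85],[0,0,0,0,0.85],[0,0,0,0,0.85]]' 3
cat >> h.py <<'E'
def rollw():
    "white roll edges (left,right columns) in the wrist image, just outside the printer wall, cast at z=0.028"
    s=arm.observe();d=arm.get_image("wrist");g=cv2.GaussianBlur(cv2.cvtColor(d["image"],cv2.COLOR_BGR2GRAY),(3,3),0)
    return s,d,g
E
python3 - <<'E'
from h import *
s,d,g=rollw()
for r in (185,195,205):print(r,[(c,int(g[r,c])) for c in range(180,330,5)])
E
```

```text
clock: 15.25
position: [0.5798, 0.0635, 0.0259]
ee_rot: [-2.529, -1.861, 0.0]
force: [0.7, 0.4, -0.1]
width: 0.845
gripper_force: 0.0
185 [(180, 223), (185, 220), (190, 221), (195, 224), (200, 227), (205, 137), (210, 154), (215, 168), (220, 184), (225, 201), (230, 209), (235, 217), (240, 216), (245, 221), (250, 229), (255, 232), (260, 230), (265, 236), (270, 238), (275, 237), (280, 235), (285, 234), (290, 233), (295, 232), (300, 224), (305, 221), (310, 240), (315, 237), (320, 231), (325, 232)]
195 [(180, 223), (185, 223), (190, 221), (195, 224), (200, 223), (205, 140), (210, 153), (215, 166), (220, 183), (225, 201), (230, 209), (235, 217), (240, 217), (245, 222), (250, 229), (255, 232), (260, 230), (265, 237), (270, 238), (275, 238), (280, 235), (285, 234), (290, 234), (295, 232), (300, 224), (305, 220), (310, 232), (315, 236), (320, 232), (325, 232)]
205 [(180, 224), (185, 224), (190, 224), (195, 225), (200, 224), (205, 146), (210, 150), (215, 167), (220, 182), (225, 200), (230, 209), (235, 218), (240, 217), (245, 222), (250, 229), (255, 233), (260, 230), (265, 236), (270, 238), (275, 237), (280, 235), (285, 234), (290, 234), (295, 232), (300, 222), (305, 225), (310, 232), (315, 232), (320, 231), (325, 235)]
```

The roll spans columns 203-307, centred between the fingers and at rest. Rising clear of it.

```bash
python3 nudge.py '[[0,0,-0.005,0,0.85],[0,0,-0.015,0,0.9],[0,0,-0.025,0,1],[0,0,-0.035,0,1],[0,0,-0.04,0,1],[0,0,-0.03,0,1],[0,0,0,0,1],[0,0,0,0,1],[0,0,0,0,1]]' 3
python3 - <<'E'
from h import *
s,d,g=rollw();p=s["position"];print(p)
P=wplane(d,s,(254,200),.028);print("camera mid ray",P)
for r in (205,215,225,235,245,255):print(r,[(c,int(g[r,c])) for c in range(205,310,4)])
t=[]
E
```

```text
clock: 16.2
position: [0.5794, 0.0635, 0.1755]
ee_rot: [-2.528, -1.861, 0.001]
force: [-0.6, -1.2, -0.6]
width: 1.003
gripper_force: 0.0
[0.57940737 0.0635205  0.1755165 ]
camera mid ray [0.57310512 0.04045336 0.028     ]
205 [(205, 210), (209, 206), (213, 207), (217, 206), (221, 205), (225, 210), (229, 206), (233, 207), (237, 206), (241, 210), (245, 207), (249, 211), (253, 206), (257, 205), (261, 207), (265, 207), (269, 203), (273, 204), (277, 206), (281, 207), (285, 210), (289, 218), (293, 219), (297, 213), (301, 219), (305, 217), (309, 213)]
215 [(205, 208), (209, 208), (213, 213), (217, 204), (221, 205), (225, 208), (229, 212), (233, 208), (237, 211), (241, 207), (245, 210), (249, 208), (253, 205), (257, 208), (261, 205), (265, 214), (269, 208), (273, 209), (277, 208), (281, 208), (285, 208), (289, 216), (293, 217), (297, 217), (301, 218), (305, 218), (309, 216)]
225 [(205, 205), (209, 204), (213, 205), (217, 214), (221, 212), (225, 210), (229, 212), (233, 209), (237, 209), (241, 208), (245, 211), (249, 209), (253, 210), (257, 210), (261, 210), (265, 210), (269, 211), (273, 210),
[... 395 characters left out ...]
 213), (301, 219), (305, 216), (309, 215)]
245 [(205, 205), (209, 204), (213, 199), (217, 207), (221, 205), (225, 209), (229, 210), (233, 211), (237, 212), (241, 209), (245, 208), (249, 213), (253, 210), (257, 209), (261, 212), (265, 213), (269, 214), (273, 210), (277, 208), (281, 209), (285, 208), (289, 207), (293, 208), (297, 206), (301, 214), (305, 219), (309, 218)]
255 [(205, 204), (209, 207), (213, 209), (217, 208), (221, 205), (225, 211), (229, 209), (233, 211), (237, 212), (241, 216), (245, 213), (249, 211), (253, 214), (257, 212), (261, 210), (265, 213), (269, 210), (273, 209), (277, 210), (281, 207), (285, 209), (289, 209), (293, 207), (297, 205), (301, 208), (305, 211), (309, 220)]
```

```bash
python3 - <<'E'
from h import *
s,d,g=rollw()
for r in (140,155,165):print(r,[(c,int(g[r-1:r+2,c].mean())) for c in range(150,360,5)])
print([(r,int(g[r,250:258].mean())) for r in range(100,205,4)])
for r in (120,130,150,160,170,180,185,190):
    p=wplane(d,s,(254,r),.045);print(r,round(.297*p[0]+.955*p[1],4))
E
```

```text
140 [(150, 213), (155, 217), (160, 221), (165, 218), (170, 212), (175, 205), (180, 207), (185, 203), (190, 202), (195, 204), (200, 201), (205, 204), (210, 200), (215, 205), (220, 197), (225, 203), (230, 123), (235, 146), (240, 172), (245, 190), (250, 196), (255, 210), (260, 217), (265, 219), (270, 215), (275, 213), (280, 190), (285, 219), (290, 219), (295, 213), (300, 217), (305, 222), (310, 218), (315, 215), (320, 218), (325, 219), (330, 221), (335, 220), (340, 214), (345, 222), (350, 220), (355, 223)]
155 [(150, 206), (155, 205), (160, 210), (165, 203), (170, 205), (175, 205), (180, 206), (185, 204), (190, 203), (195, 201), (200, 203), (205, 200), (210, 206), (215, 203), (220, 201), (225, 202), (230, 124), (235, 147), (240, 172), (245, 191), (250, 198), (255, 211), (260, 217), (265, 220), (270, 215), (275, 212), (280, 191), (285, 213), (290, 220), (295, 216), (300, 219), (305, 216), (310, 218), (315, 222), (320, 217), (325, 217), (330, 216), (335, 215), (340, 218), (345, 224), (350, 221), (355, 218)]
165 [(150, 203), (155, 204), (160, 207), (165, 208), (170, 205), (175, 205), (180, 207), (185, 203), (190, 204), (195, 205), (200, 203), (205, 204), (210, 202), (215, 205), (220, 204), (225, 206), (230, 127), (235, 146), (240, 172), (245, 192), (250, 197), (255, 212), (260, 218), (265, 220), (270, 216), (275, 214), (280, 190), (285, 214), (290, 218), (295, 213), (300, 220), (305, 220), (310, 214), (315, 220), (320, 221), (325, 217), (330, 216), (335, 214), (340, 148), (345, 163), (350, 176), (355, 192)]
[(100, 40), (104, 41), (108, 73), (112, 107), (116, 108), (120, 109), (124, 109), (128, 109), (132, 109), (136, 175), (140, 206), (144, 205), (148, 206), (152, 206), (156, 207), (160, 207), (164, 207), (168, 208), (172, 208), (176, 207), (180, 207), (184, 208), (188, 207), (192, 207), (196, 205), (200, 206), (204, 207)]
120 0.2952
130 0.2855
150 0.2659
160 0.2559
170 0.2458
180 0.2355
185 0.2304
190 0.2251
```

The roll has stayed put: columns 229-282 at every row, straight and centred. At cradle depth the gripper body would hit the lid, so I'll first push the lid a little further open from inside with the finger.

```bash
python3 nudge.py '[[0.02,-0.005,-0.005,0,1],[0.03,-0.01,0,0,1],[0.03,-0.01,0,0,1],[0.025,-0.01,0,0,1],[0,-0.005,0,0,1],[0,-0.005,0,0,1],[0,-0.005,0,0,1],[0,-0.005,0,0,1],[0,-0.005,0,0,1],[0,-0.005,0,0,1]]'
python3 nudge.py '[[0,-0.005,0,0,1],[0,-0.005,0,0,1],[0,-0.005,0,0,1],[0,-0.005,0,0,1]]'
python3 nudge.py '[[0,-0.005,0,0,1],[0,-0.005,0,0,1],[0,-0.005,0,0,1]]'
```

```text
clock: 17.3
position: [0.549, 0.1824, 0.1813]
ee_rot: [-2.53, -1.86, -0.001]
force: [0.7, -0.3, -0.2]
width: 1.001
gripper_force: 0.4
clock: 17.7
position: [0.5297, 0.189, 0.1812]
ee_rot: [-2.528, -1.861, -0.0]
force: [0.6, -1.2, -0.4]
width: 1.003
gripper_force: 0.4
clock: 18.0
position: [0.5153, 0.1934, 0.1811]
ee_rot: [-2.529, -1.861, 0.0]
force: [0.7, 0.1, 1.1]
width: 1.0
gripper_force: 0.3
```

```bash
python3 nudge.py '[[0,0.02,0,0,1],[-0.01,0.025,0,0,1],[-0.025,0.025,0,0,1],[-0.03,0.025,0,0,1],[-0.02,0.006,0,0,1],[0,0,0.02,0,1],[0,0,0,0,1]]'
python3 - <<'E'
from h import *
d=arm.get_image("top");b=arm.get_image("side")
cv2.imwrite("pics/p7.png",np.hstack([cv2.resize(d["image"][130:250,110:270],(400,300)),cv2.resize(b["image"][80:230,140:340],(400,300))]))
togo([.297*.255+.955*.536,.955*.255-.297*.536,.016],np.radians(73.0))
s,w,g=rollw()
for r in (150,160,170,180):print(r,[(c,int(g[r-1:r+2,c].mean())) for c in range(200,315,5)])
E
```

```text
clock: 18.7
position: [0.5854, 0.0817, 0.1592]
ee_rot: [-2.528, -1.858, 0.004]
force: [-0.2, 0.7, 0.1]
width: 1.001
gripper_force: 0.0
t 18.8 pos [0.5864 0.0828 0.1608] yaw 72.75 tilt [-0.0024  0.0016 -1.    ] j [-0.86  0.6   0.98  1.79 -0.57  1.07  0.03]
tool delta [0.0017 0.0011 0.1448] turn -0.0044 w 0.999 F [0.74 0.92 1.91]
150 [(200, 118), (205, 119), (210, 119), (215, 118), (220, 118), (225, 118), (230, 118), (235, 119), (240, 119), (245, 119), (250, 118), (255, 119), (260, 120), (265, 119), (270, 119), (275, 119), (280, 120), (285, 120), (290, 120), (295, 122), (300, 122), (305, 123), (310, 110)]
160 [(200, 164), (205, 162), (210, 171), (215, 169), (220, 171), (225, 162), (230, 129), (235, 145), (240, 162), (245, 166), (250, 165), (255, 172), (260, 179), (265, 185), (270, 189), (275, 187), (280, 171), (285, 191), (290, 188), (295, 183), (300, 193), (305, 197), (310, 194)]
170 [(200, 216), (205, 219), (210, 218), (215, 216), (220, 219), (225, 204), (230, 141), (235, 169), (240, 197), (245, 210), (250, 217), (255, 224), (260, 230), (265, 231), (270, 228), (275, 225), (280, 207), (285, 233), (290, 233), (295, 228), (300, 229), (305, 229), (310, 232)]
180 [(200, 221), (205, 218), (210, 220), (215, 219), (220, 217), (225, 210), (230, 141), (235, 169), (240, 196), (245, 210), (250, 217), (255, 225), (260, 231), (265, 232), (270, 228), (275, 226), (280, 207), (285, 228), (290, 227), (295, 227), (300, 229), (305, 228), (310, 228)]
```

View pics/p7.png

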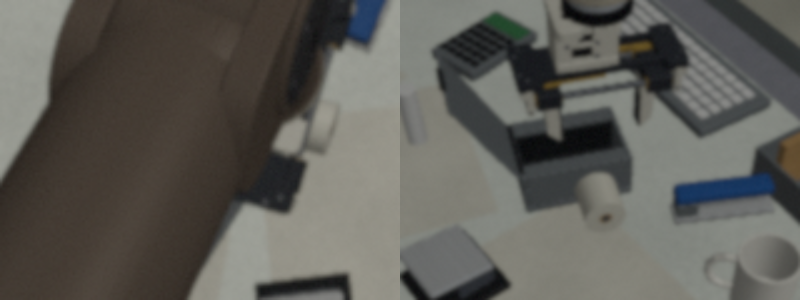

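The side crop shows the roll lying by the printer wall at (600,195) and the lid leaning further back, its edge at (445,75). The roll hasn't moved. Descending onto its middle to take it again.

```bash
python3 nudge.py '[[0.0015,0.002,0.03,0.0,1],[0,0,0.035,0,1],[0,0,0.03,0,1],[0,0,0.025,0,1],[0,0,0.015,0,1],[0,0,0.006,0,1],[0,0,0,0,0.8],[0,0,0,0,0.7],[0,0,0,0,0.65],[0,0,0,0,0.58]]' 15
python3 nudge.py '[[0,0,0,0,0.58],[0,0,0,0,0.58],[0,0,0,0,0.58]]' 15
```

```text
clock: 19.85
position: [0.5896, 0.0833, 0.0208]
ee_rot: [-2.529, -1.862, -0.002]
force: [-0.3, 0.1, -0.2]
width: 0.7
gripper_force: 0.0
clock: 20.15
position: [0.5893, 0.0833, 0.0203]
ee_rot: [-2.528, -1.861, -0.001]
force: [-0.5, 0.8, 5.0]
width: 0.607
gripper_force: 15.0
```

```bash
python3 nudge.py '[[-0.002,0,-0.003,0,0.58],[-0.003,0,-0.012,0,0.58],[0,0,-0.025,0,0.58],[0,0,-0.03,0,0.58],[0,0,-0.03,0,0.58],[0,0,-0.02,0,0.58],[0,0,0,0,0.58],[0,0,0,0,0.58]]' 15
python3 - <<'E'
from h import *
togo([.5913,.1701,.12],np.radians(73.15))
s,d,g=rollw()
M=np.linalg.inv(d["mount"])
def wp(P):
    p=M[:3,:3]@P+M[:3,3];t=np.arccos(p[2]/np.linalg.norm(p));n=np.hypot(*p[:2])
    return np.round((d["cx"]+d["fx"]*t*p[0]/n,d["cy"]+d["fx"]*t*p[1]/n),1)
for dx in (-.004,0,.004): print(dx,"lead top rim",wp(np.array([.0285+dx,0,-.036])),"lead mid rim",wp(np.array([.0285+dx,0,-.008])),wp(np.array([.0285+dx,.028,-.008])))
print([(r,int(g[r,250:258].mean())) for r in range(110,250,3)])
print([(c,int(g[205:209,c].mean())) for c in range(170,340,4)])
E
```

```text
clock: 20.95
position: [0.5875, 0.0782, 0.1402]
ee_rot: [-2.529, -1.861, -0.001]
force: [0.0, 0.3, -2.2]
width: 0.606
gripper_force: 15.0
t 20.95 pos [0.5875 0.0782 0.1402] yaw 72.71 tilt [-8.0e-04  1.9e-03 -1.0e+00] j [-0.84  0.63  0.96  1.81 -0.6   1.03  0.05]
tool delta [ 0.0889 -0.0237  0.0203] turn -0.0077 w 0.606 F [ 0.03  0.27 -2.17]
-0.004 lead top rim [251.2 228.1] lead mid rim [251.7 206.7] [303.7 206.6]
0 lead top rim [251.2 219.8] lead mid rim [251.7 199.6] [304.1 199.6]
0.004 lead top rim [251.2 211.3] lead mid rim [251.7 192.4] [304.5 192.4]
[(110, 42), (113, 43), (116, 42), (119, 44), (122, 46), (125, 38), (128, 46), (131, 107), (134, 120), (137, 120), (140, 121), (143, 121), (146, 121), (149, 122), (152, 122), (155, 123), (158, 133), (161, 218), (164, 227), (167, 226), (170, 226), (173, 225), (176, 226), (179, 224), (182, 224), (185, 226), (188, 198), (191, 144), (194, 147), (197, 132), (200, 77), (203, 73), (206, 98), (209, 145), (212, 150), (215, 150), (218, 151), (221, 151), (224, 210), (227, 227), (230, 227), (233, 227), (236, 227), (239, 227), (242, 227), (245, 227), (248, 227)]
[(170, 225), (174, 223), (178, 220), (182, 221), (186, 223), (190, 221), (194, 224), (198, 222), (202, 169), (206, 149), (210, 148), (214, 147), (218, 147), (222, 147), (226, 148), (230, 148), (234, 147), (238, 140), (242, 126), (246, 113), (250, 107), (254, 107), (258, 113), (262, 120), (266, 134), (270, 148), (274, 149), (278, 149), (282, 151), (286, 154), (290, 150), (294, 148), (298, 150), (302, 150), (306, 198), (310, 229), (314, 232), (318, 233), (322, 232), (326, 231), (330, 231), (334, 230), (338, 145)]
```

The wrist camera is now right above the bay, and the roll sits 1-2 mm behind the grip centre. Re-measuring the bay from here.

```bash
python3 - <<'E'
from h import *
s,d,g=rollw();g=g.astype(float)
UV=lambda p:np.array([.297*p[0]+.955*p[1],.955*p[0]-.297*p[1]])
def cross(p,lev,o):
    p=p-lev;i=np.where(p[:-1]*p[1:]<=0)[0];return [o+k+p[k]/(p[k]-p[k+1]) for k in i]
for lab,r0,r1,lev in (("outer",145,170,170),("inner",118,140,80),("far",20,90,75)):
    L=[]
    for c in range(190,285,12):
        e=cross(g[r0:r1,c-2:c+3].mean(1),lev,r0)
        if e:L.append(UV(wplane(d,s,(c,e[-1 if lab!="far" else 0]),.068)))
    L=np.array(L)
    if len(L):print(lab,len(L),L.mean(0).round(4),L[:,0].std().round(4),"slope deg",np.degrees(np.polyfit(L[:,1],L[:,0],1)[0]).round(2))
for r in (100,):print([(c,int(g[r-2:r+3,c].mean())) for c in range(100,400,5)])
print([(r,int(g[r,248:253].mean())) for r in range(0,130,4)])
E
```

```text
outer 8 [0.284  0.5211] 0.0002 slope deg 0.47
inner 8 [0.3073 0.5214] 0.0002 slope deg 0.51
far 8 [0.3686 0.5217] 0.0001 slope deg 0.37
[(100, 107), (105, 107), (110, 106), (115, 106), (120, 107), (125, 108), (130, 39), (135, 41), (140, 87), (145, 84), (150, 85), (155, 84), (160, 90), (165, 39), (170, 39), (175, 40), (180, 39), (185, 39), (190, 39), (195, 40), (200, 41), (205, 40), (210, 35), (215, 40), (220, 39), (225, 40), (230, 41), (235, 40), (240, 40), (245, 40), (250, 42), (255, 41), (260, 42), (265, 41), (270, 42), (275, 43), (280, 45), (285, 44), (290, 47), (295, 49), (300, 73), (305, 67), (310, 69), (315, 118), (320, 178), (325, 228), (330, 234), (335, 231), (340, 233), (345, 232), (350, 230), (355, 234), (360, 235), (365, 232), (370, 233), (375, 233), (380, 232), (385, 231), (390, 235), (395, 236)]
[(0, 229), (4, 232), (8, 231), (12, 230), (16, 229), (20, 214), (24, 123), (28, 123), (32, 123), (36, 122), (40, 121), (44, 120), (48, 114), (52, 49), (56, 38), (60, 44), (64, 47), (68, 45), (72, 45), (76, 43), (80, 41), (84, 42), (88, 41), (92, 41), (96, 41), (100, 41), (104, 42), (108, 43), (112, 42), (116, 43), (120, 43), (124, 41), (128, 46)]
```

```bash
python3 - <<'E'
from h import *
s,d,g=rollw()
for c in (137.5,313.5,319.5):
    p=wplane(d,s,(c,100),.068);print(c,np.round([.297*p[0]+.955*p[1],.955*p[0]-.297*p[1]],4))
p=s["position"];print(np.round([.297*p[0]+.955*p[1],.955*p[0]-.297*p[1]],4),p[2])
togo([.297*.3395+.955*.514,.955*.3395-.297*.514,.12],np.radians(73.17))
E
```

```text
137.5 [0.3339 0.4455]
313.5 [0.3311 0.5838]
319.5 [0.3313 0.5885]
[0.249  0.5373] 0.1390344647598759
t 21.1 pos [0.5869 0.0782 0.1389] yaw 72.71 tilt [-0.0029  0.0012 -1.    ] j [-0.84  0.63  0.96  1.81 -0.6   1.03  0.05]
tool delta [ 0.0905 -0.0231  0.019 ] turn -0.008 w 0.605 F [-0.12  0.48 -0.92]
```

```bash
python3 nudge.py '[[0.015,-0.005,0,-0.008,0.58],[0.02,-0.006,0,0,0.58],[0.02,-0.006,0,0,0.58],[0.02,-0.0055,0,0,0.58],[0.0155,0,0,0,0.58],[0,0,0,0,0.58],[0,0,0,0,0.58]]' 15
python3 -c "
from h import *
togo([.297*.3395+.955*.5146,.955*.3395-.297*.5146,.0305],np.radians(73.17))"
```

```text
clock: 21.8
position: [0.5925, 0.1711, 0.1397]
ee_rot: [-2.521, -1.872, 0.001]
force: [0.4, -0.9, -2.0]
width: 0.603
gripper_force: 15.0
t 21.8 pos [0.5925 0.1711 0.1397] yaw 73.2 tilt [-1.4e-03  4.0e-04 -1.0e+00] j [-0.96  0.67  0.96  1.75 -0.62  1.06 -0.09]
tool delta [ 2.000e-04 -1.000e-04  1.092e-01] turn 0.0005 w 0.603 F [ 0.39 -0.87 -2.03]
```

```bash
python3 nudge.py '[[0,0,0.015,0,0.58],[0,0,0.02,0,0.58],[0,0,0.015,0,0.58],[0,0,0.01,0,0.58],[0,0,0.01,0,0.58],[0,0,0,0,0.58]]' 15
python3 nudge.py '[[0,0,0.01,0,0.58],[0,0,0.01,0,0.58],[0,0,0.008,0,0.58],[0,0,0.006,0,0.58],[0,0,0,0,0.58]]' 15
```

```text
clock: 22.4
position: [0.5918, 0.1711, 0.0687]
ee_rot: [-2.521, -1.871, 0.003]
force: [-0.2, 0.6, -1.6]
width: 0.607
gripper_force: 15.0
clock: 22.9
position: [0.5918, 0.1714, 0.0351]
ee_rot: [-2.521, -1.871, 0.002]
force: [-0.3, -0.4, -1.9]
width: 0.606
gripper_force: 15.0
```

Free entry, no contact. Lowering the last millimetres until it rests.

```bash
python3 nudge.py '[[0,0,0.002,0,0.58],[0,0,0.0015,0,0.58],[0,0,0.001,0,0.58],[0,0,0.001,0,0.58],[0,0,0,0,0.58]]' 10
```

```text
clock: 23.4
position: [0.5924, 0.1716, 0.0305]
ee_rot: [-2.521, -1.871, -0.0]
force: [-0.6, -0.5, -1.5]
width: 0.605
gripper_force: 10.0
```

```bash
python3 nudge.py '[[0,0,0.001,0,0.58],[0,0,0.001,0,0.58],[0,0,0.001,0,0.58],[0,0,0,0,0.58]]' 5
```

```text
clock: 23.8
position: [0.5924, 0.1717, 0.0281]
ee_rot: [-2.521, -1.871, -0.001]
force: [-1.9, 1.0, 4.5]
width: 0.612
gripper_force: 5.0
```

```bash
python3 nudge.py '[[0,0,0,0,0.65],[0,0,0,0,0.7],[0,0,0,0,0.8],[0,0,0,0,0.8],[0,0,-0.01,0,0.8],[0,0,-0.03,0,0.8],[0,0,-0.035,0,0.8],[0,0,-0.035,0,0.8],[0,0,-0.03,0,0.8],[0,0,-0.03,0,0.8]]' 5
python3 nudge.py '[[-0.02,0.005,-0.02,0,0.8],[-0.03,0.005,-0.02,0,0.8],[-0.03,0.005,-0.02,0,0.8],[0,0,0,0,0.8],[0,0,0,0,0.8]]' 5
python3 - <<'E'
from h import *
s,d,g=rollw();p=s["position"];cv2.imwrite("pics/w8.png",d["image"])
UV=lambda p:np.round([.297*p[0]+.955*p[1],.955*p[0]-.297*p[1]],4)
print(UV(p),p[2])
k=(g>140).astype(np.uint8);k[160:]=0
n,l,st,c=cv2.connectedComponentsWithStats(k)
for i in range(1,n):
    if 300<st[i,4]<9000:
        x,y,w,h=st[i,:4];print(st[i],"TL/BR at z .038",UV(wplane(d,s,(x,y+h/2),.038)),UV(wplane(d,s,(x+w,y+h/2),.038)),"rows z .066",UV(wplane(d,s,(x+w/2,y),.066)),UV(wplane(d,s,(x+w/2,y+h),.066)))
b=arm.get_image("side")["image"];t=arm.get_image("top")["image"]
cv2.imwrite("pics/side8.png",b);cv2.imwrite("pics/top8.png",t)
E
```

```text
clock: 24.8
position: [0.5926, 0.171, 0.1997]
ee_rot: [-2.522, -1.871, -0.001]
force: [-0.5, 0.3, 0.6]
width: 0.797
gripper_force: 0.0
clock: 25.3
position: [0.5838, 0.0887, 0.2583]
ee_rot: [-2.523, -1.868, -0.002]
force: [-0.1, 0.5, 0.4]
width: 0.8
gripper_force: 0.0
[0.2581 0.5312] 0.2582562526280068
[370   0  21  33 337] TL/BR at z .038 [0.4639 0.6841] [0.4693 0.7158] rows z .066 [0.48   0.6884] [0.4344 0.6865]
[ 223   79   40   49 1900] TL/BR at z .038 [0.3372 0.4928] [0.3371 0.543 ] rows z .066 [0.3658 0.5189] [0.3081 0.519 ]
```

The roll is seated in the cradle: u 0.308-0.366 (centre 0.337, bay centre 0.338) and v about 0.49-0.54. Now the lid: shut the fingers, fly over it and come down behind it.

```bash
python3 nudge.py '[[0.01,-0.02,-0.01,0,0.3],[0.015,-0.035,0,0,0],[0.015,-0.035,0,0,0],[0.015,-0.035,0,0,0],[0.015,-0.035,0,0,0],[0.01,-0.035,0,0,0],[0,-0.026,0,0,0],[0,0,0,0,0],[0,0,0,0,0]]' 5
python3 -c "
from h import *
togo([.297*.338+.955*.305,.955*.338-.297*.305,.175],np.radians(73.17))"
```

```text
clock: 26.35
position: [0.3948, 0.2319, 0.2677]
ee_rot: [-2.518, -1.876, 0.0]
force: [0.1, -0.5, 0.2]
width: 0.062
gripper_force: 0.0
t 26.35 pos [0.3948 0.2319 0.2677] yaw 73.37 tilt [-0.0014  0.0018 -1.    ] j [-1.68  0.21  1.26  1.96 -0.23  1.13 -0.62]
tool delta [-0.0007 -0.003   0.0927] turn 0.0035 w 0.062 F [ 0.11 -0.54  0.2 ]
```

```bash
python3 nudge.py '[[0,-0.003,0.02,0,0],[0,0,0.02,0,0],[0,0,0.02,0,0]]' 5
python3 -c "
from h import *
togo([.297*.338+.955*.305,.955*.338-.297*.305,.175],np.radians(73.17))"
```

```text
clock: 26.65
position: [0.3939, 0.2312, 0.2071]
ee_rot: [-2.523, -1.87, -0.001]
force: [-0.3, 0.1, -0.1]
width: 0.002
gripper_force: 0.0
t 26.65 pos [0.3939 0.2312 0.2071] yaw 73.09 tilt [-0.     0.001 -1.   ] j [-1.57  0.3   1.18  2.05 -0.33  1.   -0.52]
tool delta [ 0.0003 -0.0024  0.0321] turn -0.0014 w 0.002 F [-0.29  0.08 -0.15]
```

Good, j3 is easing off. Down to 0.175, then push the lid up and over.

```bash
python3 nudge.py '[[0,0,0.02,0,0],[0,0,0.012,0,0],[0,0.01,0,0,0],[0,0.01,0,0,0],[0,0.01,0,0,0],[0,0.01,0,0,0],[0,0.01,0,0,0]]' 5
python3 nudge.py '[[0,0.01,0,0,0],[0,0.01,0,0,0],[0,0.012,0,0,0],[0,0.012,0,0,0],[0,0.012,0,0,0],[0,0.012,0,0,0],[0,0.008,0,0,0]]'
python3 -c "
from h import *
togo([.297*.338+.955*.4334,.955*.338-.297*.4334,.175],np.radians(73.17))"
```

```text
clock: 27.35
position: [0.4414, 0.2167, 0.1757]
ee_rot: [-2.522, -1.87, 0.0]
force: [-1.6, 0.3, 1.8]
width: 0.007
gripper_force: 0.9
clock: 28.05
position: [0.5142, 0.1947, 0.1755]
ee_rot: [-2.522, -1.871, 0.0]
force: [-0.9, 0.9, 0.3]
width: 0.002
gripper_force: 0.5
t 28.05 pos [0.5142 0.1947 0.1755] yaw 73.14 tilt [-9.0e-04  1.1e-03 -1.0e+00] j [-1.14  0.51  1.    1.88 -0.5   1.03 -0.23]
tool delta [-0.0006  0.0003  0.0005] turn -0.0005 w 0.002 F [-0.92  0.88  0.27]
```

```bash
python3 nudge.py '[[0,0.012,-0.001,0,0],[0,0.0116,-0.001,0,0],[0,0.012,0.002,0,0],[0,0.0116,0.0033,0,0],[0,0.0115,0.005,0,0],[0,0.0114,0.0057,0,0]]' 5
python3 nudge.py '[[0,0.01,0.008,0,0],[0,0.0093,0.009,0,0],[0,0.008,0.01,0,0],[0,0.007,0.011,0,0],[0,0.0046,0.012,0,0],[0,0.004,0.0123,0,0]]' 5
python3 -c "
from h import *
togo([.297*.338+.955*.55,.955*.338-.297*.55,.073],np.radians(73.17))"
```

```text
clock: 28.65
position: [0.5811, 0.1747, 0.161]
ee_rot: [-2.521, -1.871, 0.0]
force: [-1.2, -1.1, 0.2]
width: 0.005
gripper_force: 0.3
clock: 29.25
position: [0.6216, 0.1625, 0.0981]
ee_rot: [-2.521, -1.871, -0.0]
force: [0.2, -0.3, 0.4]
width: 0.002
gripper_force: 0.3
t 29.25 pos [0.6216 0.1625 0.0981] yaw 73.17 tilt [-9.0e-04  1.3e-03 -1.0e+00] j [-0.86  0.73  0.86  1.71 -0.64  1.01 -0.07]
tool delta [-0.0018  0.0048  0.0251] turn -0.0 w 0.002 F [ 0.16 -0.28  0.42]
```

```bash
python3 nudge.py '[[0,0.002,0.008,0,0],[0,0.001,0.008,0,0],[0,0.001,0.006,0,0],[0,0,0.002,0,0],[0,0,0.001,0,0],[0,0,0.001,0,0],[0,0,0,0,0]]' 5
```

```text
clock: 29.95
position: [0.6251, 0.1618, 0.0735]
ee_rot: [-2.521, -1.872, -0.001]
force: [0.3, -0.2, 0.2]
width: 0.006
gripper_force: 0.0
```

```bash
python3 nudge.py '[[0,0,0.001,0,0],[0,0,0.001,0,0],[0,0,0.001,0,0],[0,0,0,0,0]]' 5
```

```text
clock: 30.35
position: [0.6253, 0.1618, 0.0729]
ee_rot: [-2.52, -1.871, -0.003]
force: [-9.6, -0.2, 25.6]
width: 0.007
gripper_force: 12.7
```

```bash
python3 nudge.py '[[0,0,-0.005,0,0],[0,0,-0.02,0,0],[0,0,-0.04,0,0],[0,0,-0.04,0,0],[-0.02,0,-0.03,0,0],[-0.04,0,-0.02,0,0],[-0.04,0,0,0,0],[-0.04,0,0,0,0],[-0.04,0,0,0,0],[-0.04,0,0,0,0]]' 5
python3 nudge.py '[[0,0,0,0,0],[0,0,0,0,0]]'
python3 - <<'E'
from h import *
a=arm.get_image("top");b=arm.get_image("side");a0=cv2.imread("pics/top0.png");b0=cv2.imread("pics/side0.png")
for n,i,o in (("top",a["image"],a0),("side",b["image"],b0)):
    k=(cv2.absdiff(i,o).max(2)>40).astype(np.uint8);k=cv2.morphologyEx(k,cv2.MORPH_OPEN,np.ones((3,3)))
    N,l,st,c=cv2.connectedComponentsWithStats(k);print(n,[s.tolist() for s in st[1:]])
s,d,g=rollw()
c=np.array([.5913,.1701]);ex=np.array([-.955,.29]);ey=np.array([-.29,-.955]);ex/=np.linalg.norm(ex);ey/=np.linalg.norm(ey)
# predicted closed-lid corners (top z .073) and grey inside/outside in the side view
for sx,sy in ((-1,-1),(-1,1),(1,1),(1,-1)):
    for f in (.9,1.12):
        P=[*(c+ex*.075*sx*f+ey*.055*sy*f),.073]; q=np.round(proj(b,P)).astype(int); print((sx,sy),f,q,b["image"][q[1],q[0]])
print([b["image"][tuple(np.round(proj(b,[*(c+ex*x),.073])).astype(int)[::-1])].tolist() for x in np.arange(-.1,.1,.015)])
togo([.5,0,.3],0)
E
```

```text
clock: 31.35
position: [0.5608, -0.0505, 0.2252]
ee_rot: [-2.521, -1.872, -0.001]
force: [-0.2, 0.4, -0.3]
width: 0.004
gripper_force: 0.0
clock: 31.55
position: [0.5613, -0.0501, 0.2253]
ee_rot: [-2.523, -1.868, -0.002]
force: [0.3, 0.5, 0.1]
width: 0.005
gripper_force: 0.0
top [[118, 98, 246, 286, 30500], [269, 104, 4, 4, 14], [267, 110, 3, 3, 9], [265, 114, 3, 3, 9], [250, 142, 7, 4, 22], [189, 147, 25, 16, 268], [143, 188, 65, 35, 1211], [366, 219, 22, 23, 292], [227, 241, 22, 5, 73], [0, 346, 6, 16, 73]]
side [[0, 0, 10, 5, 34], [241, 0, 60, 65, 2607], [0, 7, 37, 49, 878], [241, 43, 46, 62, 1585], [237, 92, 22, 24, 160], [211, 101, 72, 61, 1354], [276, 101, 42, 31, 689], [260, 108, 4, 4, 14], [250, 117, 9, 5, 42], [180, 119, 15, 35, 162], [263, 121, 9, 6, 43], [296, 133, 4, 3, 12], [289, 135, 3, 3, 9], [220, 142, 27, 16, 214], [198, 148, 14, 14, 151], [18, 261, 6, 13, 53], [278, 318, 8, 8, 55], [267, 329, 12, 15, 111]]
(-1, -1) 0.9 [243 133] [27 25 25]
(-1, -1) 1.12 [248 129] [ 94 101 102]
(-1, 1) 0.9 [253 156] [67 68 66]
(-1, 1) 1.12 [260 158] [105 112 113]
(1, 1) 0.9 [203 166] [69 69 65]
(1, 1) 1.12 [198 170] [106 110 107]
(1, -1) 0.9 [196 141] [78 79 75]
(1, -1) 1.12 [189 139] [130 137 133]
[[31, 25, 25], [28, 37, 42], [67, 64, 63], [60, 58, 55], [64, 62, 59], [56, 53, 51], [72, 76, 75], [65, 70, 70], [19, 19, 17], [24, 23, 23], [69, 68, 64], [70, 69, 65], [80, 85, 82], [127, 133, 129]]
t 31.7 pos [ 0.5619 -0.0477  0.2248] yaw 73.29 tilt [-0.0012  0.0018 -1.    ] j [-0.7   0.47  1.    1.78 -0.43  1.14  0.15]
tool delta [ 0.028  -0.0731 -0.0751] turn 1.2792 w 0.007 F [ 0.62 -0.3   0.07]
```

```bash
python3 nudge.py '[[-0.035,-0.01,0,0,0],[-0.035,-0.015,0,0,0],[-0.035,-0.015,0,0,0],[-0.035,-0.015,0,0,0],[-0.035,-0.015,0,0,0],[-0.035,-0.015,0,0,0],[-0.035,-0.01,0,0,0],[0,0,0,0,0],[0,0,0,0,0]]' 5
python3 - <<'E'
from h import *
a=arm.get_image("top");b=arm.get_image("side");a0=cv2.imread("pics/top0.png");b0=cv2.imread("pics/side0.png")
print(arm.observe()["position"])
for n,i,o in (("top",a["image"],a0),("side",b["image"],b0)):
    k=(cv2.absdiff(i,o).max(2)>40).astype(np.uint8);k=cv2.morphologyEx(k,cv2.MORPH_OPEN,np.ones((3,3)))
    N,l,st,c=cv2.connectedComponentsWithStats(k);print(n,[s.tolist() for s in st[1:]])
c=np.array([.5913,.1701]);ex=np.array([-.957,.29]);ey=np.array([-.29,-.957])
for nm,d in (("top",a),("side",b)):
  for y in (-.04,0,.04):
    print(nm,y,[int(d["image"][tuple(np.round(proj(d,[*(c+ex*x+ey*y),.073])).astype(int)[::-1])].mean()) for x in np.arange(-.11,.105,.01)])
E
```

```text
clock: 32.6
position: [0.4001, -0.256, 0.2249]
ee_rot: [-2.522, -1.871, -0.001]
force: [-0.1, 0.4, 0.5]
width: 0.008
gripper_force: 0.0
[ 0.40075768 -0.25494867  0.22467981]
top [[198, 143, 13, 6, 40], [190, 148, 23, 15, 173], [177, 189, 24, 15, 236], [144, 199, 63, 23, 749], [373, 205, 139, 179, 8396], [367, 221, 8, 18, 90], [381, 228, 6, 6, 30], [458, 252, 45, 51, 1325], [466, 304, 17, 27, 248], [474, 333, 3, 3, 9], [469, 335, 4, 5, 18], [0, 347, 5, 12, 44]]
side [[0, 0, 38, 76, 1793], [60, 0, 245, 221, 19148], [232, 0, 22, 9, 153], [287, 0, 33, 74, 491], [230, 19, 6, 22, 100], [254, 35, 40, 31, 187], [224, 36, 3, 3, 9], [214, 39, 6, 5, 24], [221, 40, 6, 3, 18], [179, 117, 17, 42, 261], [196, 147, 17, 16, 197], [181, 205, 143, 75, 4195], [0, 231, 21, 40, 365], [292, 253, 7, 4, 23], [266, 316, 21, 30, 418]]
top -0.04 [134, 133, 134, 128, 67, 65, 66, 68, 66, 67, 68, 67, 66, 67, 65, 68, 67, 67, 65, 126, 131, 131]
top 0 [130, 132, 133, 33, 67, 68, 69, 40, 22, 16, 19, 16, 18, 17, 20, 61, 67, 67, 61, 131, 133, 135]
top 0.04 [136, 133, 134, 132, 67, 68, 68, 68, 68, 68, 68, 68, 68, 68, 66, 68, 68, 68, 65, 122, 134, 132]
side -0.04 [28, 27, 28, 32, 37, 40, 41, 43, 45, 42, 36, 34, 33, 80, 82, 82, 83, 83, 82, 131, 157, 157]
side 0 [44, 47, 45, 42, 44, 41, 42, 43, 42, 37, 36, 35, 34, 31, 22, 66, 84, 83, 80, 100, 154, 155]
side 0.04 [51, 53, 49, 50, 49, 48, 46, 46, 42, 41, 39, 34, 35, 32, 63, 83, 83, 85, 80, 106, 154, 155]
```

```bash
python3 -c "
from cell import arm
print(arm.sign_off())"
```

```text
the job is handed in; nothing more can be done
None
```

The roll was laid on its side and let go, stayed put, and was then taken again and set in the cradle. The lid is closed, no bystander shows any movement in the before/after top images, and the job was handed in at about 33 s.

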